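# Hook the slide key out of the covered jig slot

### The job

The steel slide key has slipped back inside the covered slot of the blue-topped jig. Take the red-handled hooked pick from its wooden rack, reach it into the slot over the key, hook the key from behind and draw it out along the apron until it seats against the brass stop; press it home there with a light steady pull of about 9 N for a second (never more than 15 N, and do not strain the pick against the jig), then unhook and put the pick back upright in its rack. Keep your fingers off the key and leave the cork block, the wooden knob and the tin where they are.

Things in the scene. Friction and masses are not known exactly. Their poses are not given: they have to be found in the camera images.
- jig: Fixed slot jig, 228 long (x) x 64 wide x 54 tall, aluminium on a dark base plate, opaque blue cover. Origin: on the bench under the centre of the slot's mouth; +x points into the slot (away from the robot), -x out along the open apron. Slot floor 10 above the bench; inside, the slot is 24 wide, 38 high (floor to cover) and 112 deep from the mouth to a back wall.
- mouth (a point): Centre of the slot's mouth, on the slot floor, 10 above the bench. From here the floor goes on towards the robot (jig -x) as an open apron 106 long, between two guide ribs 24 apart and 9 high.
- stop: Fixed rigid brass stop, 12 x 24 x 9 mm, across the apron between the ribs; its place along the apron differs each time, its face 78 to 92 in front of the mouth. Origin: foot of the face that meets the key (it looks to +x, to the mouth); axes parallel to the jig's.
- key: Loose steel slide key, 40 long (x, along the slot) x 20 x 10 thick, 77 g. Origin: centre of its underside. From its rear (+x) end a stiff brass tail 12 wide sticks out 0 to 18 (varies, not reported): the hook bears on it. At the start it lies hidden on the slot floor, rearmost point 54 to 88 behind the mouth. Seated, its origin is 20 from the stop's (+x) and all of it is out of the slot.
- pick: Loose hooked pick, 120 g, upright. Origin: underside of the 36 x 36 x 4 steel guard plate, on the handle's axis (z up). Red handle 22 (x) x 16 (y), from 4 to 78 above the origin: grip it across y. Below the guard a steel bar 6 wide, 7 high (z -7 to 0) runs along +x to x = 128; at its end a 6 x 6 mm hook points down to z = -21, 14 below the bar.
- pick_tip (a point): Centre of the lower end of the pick's hook, at (125, 0, -21) in the pick's frame.
- rack: Fixed wooden rack, 60 (x) x 44 (y) x 46 tall, with a slot 14 wide, 38 deep, along its x, open at the top and both ends. Origin: centre of its underside. The pick's guard rests on the top (pick origin 46 above the rack's, within 2 mm of its centre), the bar in the slot, jutting out to the rack's +x.
- cork: Cork block with grey face, 61 x 110 x 36, bystander. Origin: centre of its underside.
- knob: Turned wooden drawer knob, 44 wide, 48 tall, bystander. Origin: centre of its underside.
- tin: Round green-lidded tin, 76 wide, 31 tall, bystander. Origin: centre of its underside.
Not all that is in view belongs to the job. What is shaped like the rack but green, pink or purple is not meant.

How it is judged (in metres and radians):
On the way, in this order (a step that is already met when the one before it is completed fails the run):
1. the key, pulled by the pick, has been drawn forward so that its centre is out of the slot's mouth (x of key in the frame of jig below 0 m and contact force between pick and key above 0.1 N), for 0.02 s.
2. the pick presses the key against the stop with more than 5 N for 0.5 s (contact force between key and stop above 5 N and contact force between pick and key above 3 N), for 0.5 s.
At the end, for the whole second after the job is handed in: The key lies flat on the apron, square (within 0.15 rad) and against the stop (gap under 2.5 mm); the pick stands upright (within 0.12 rad) in the rack with its guard on the rack's top, within 18 mm along and 8 mm across of the rack's centre; both at rest (x of key in the frame of stop between 0.017 and 0.0225 m and z of key in the frame of stop between -0.003 and 0.004 m and angle between the x axis of key and the x axis of stop, either way round below 0.15 rad and z of pick in the frame of rack between 0.042 and 0.05 m and x of pick in the frame of rack between -0.018 and 0.018 m and y of pick in the frame of rack between -0.008 and 0.008 m and angle between pick's own z axis and vertical below 0.12 rad and linear speed of each of pick, key below 0.02 m/s); the robot touches nothing.
It fails at once if the key is forced against the stop with more than 15 N (contact force between key and stop above 15 N).
It fails at once if the pick is strained against the jig or its stop with more than 15 N (contact force between pick and jig above 15 N or contact force between pick and stop above 15 N).
It fails at once if the fingers touch the key (contact force between the fingers and key above 0.5 N).
It fails at once if a bystander (cork block, knob or tin) is moved more than 20 mm (distance of any of cork, knob, tin from where it was at the start of the episode above 0.02 m).
It also fails if it takes over 72 s, if anything falls off the work surface, if the arm or the gripper's body presses on something with over 40 N, if the wrist force passes 120 N, or if a joint passes its speed limit or range.

### The arm

A 6-joint arm with a two-finger parallel gripper is mounted at the origin on a cart in front of the work surface, level with it; the furniture and walls round the work are solid. World frame = base frame: x ahead of the robot, y to its left, z up, the work surface at z = 0. Lengths are in mm, angles in rad, forces in N, time in s.
With the tool pointing down it reaches from about 350 to 975 mm from the base axis. Payload 7.1 kg.
Tool frame: the origin (TCP) lies at the very end of the fingers, on their centre line; the grasp point (between the pads) lies 19 mm behind it; z points along the fingers, y is the line along which they close (so a half turn about z gives the same grasp; the last joint's range is limited). The gripper opens to 88 mm and grips with 3 to 60 N. Pads are 20 mm wide; open, the fingers measure 115 mm over their backs; the gripper's body (75 mm by 178 mm) begins 61 mm behind the grasp point.
Start: joints at [-1.212, 0.423, 1.63, -0, 1.089, -0.019], TCP at [230.564, -580.9, 222.675] pointing down, gripper open.
Joint ranges: [-3, 3], [-0.9, 2.11], [0.09, 2.58], [-1.31, 4.45], [0.11, 2.69], [-2.54, 2.54]. Speed limits (rad/s): [2.39, 2.39, 3.01, 3.14, 3.14, 3.14].

### API

Orientations are given as a rotation vector (axis times angle).
In Python, from workcell import ctrl gives the robot as it stands. The module is installed in compiled form; this text tells all that it offers.
- The arm moves only by the shell command python3 -m inch 'ROWS'. ROWS is JSON, a list of rows, each a list of 7 numbers: the shift along the tool's x, y, z scaled (see below), then the turn, a rotation vector about the tool's x, y, z scaled (see below), then the closure, from -1 (fully open) to 1 (shut). In form: [[tx, ty, tz, wx, wy, wz, hand], ...]. A call has 1 to 10 rows; each row is the pose to reach, as a shift and turn from the pose commanded when the call began, along the tool's axes at that moment; what a row does not reach only later rows make up. The controller multiplies each number of a shift by 0.15 m and each number of a turn by pi/4 rad. A row lasts 1/8 s, in which the tool goes at most 62.5 mm and 10.7 degrees, less where a joint would pass 70% of its speed; a pose out of reach is approached as far as the arm can. A call with a number of a shift or a turn outside -1 to 1 is refused whole. A call with a gripper value outside its range is refused whole. The fingers move at their own pace and stop on an object; the grip force is fixed at half the most. Time passes only in rows, so rows that repeat a pose let the fingers close. It gives the time, the measured TCP pose, the force, the opening and the grip force at its end, in the units of the state.
- ctrl.get_obs(): the state, without advancing time (a new reading comes with each control period).
- ctrl.get_image(name): name is "scene" or "top" or "wrist"; returns the picture (420x560x3 uint8, red, green, blue); there is no depth.
- ctrl.camera_params(name): a dict with "vfov" (degrees; the focal length in pixels is half the picture's height over the tangent of half this angle, whatever the lens; pixels are square), "cx", "cy" (the principal point, pixels), "distortion" ([k1, k2, p1, p2, k3] as OpenCV has them; the pictures are not rectified), "eye" and "attitude" of the camera in the world; the wrist camera has in their place "tool_from_camera" (4x4, takes a point from camera to tool coordinates, whose origin is the TCP and whose axes are the flange's). Camera axes: x right, y up, looking along -z (the intrinsics and any distortion apply to the point x, -y, -z); pixel columns grow to the right and rows downward; lengths in mm; the calibration is good to about 2 mm. A picture is of the moment at which its call begins: read the wrist's pose just before it. camera_params takes no time and is no camera call.
- ctrl.close_job(): hands the job in; it is judged then, once.
The state is a dict: "t": time; "qpos": joint angles; "qvel": joint speeds; "joint_torque": joint torques, N m; "ee_pos": TCP position; "orientation": TCP orientation; "ft_force": force on the tool from outside, world axes, zero at the start; "moment": the same for the moment, N m; "width": finger opening in mm; "grasp_force": force on a finger pad.
Only numpy, scipy, OpenCV 4.12 (cv2) and the standard library are available. Lean on these libraries where they do the work, as an engineer would, in place of code of your own. Each camera call takes 0.05 s, during which the arm holds its last target. There are 200 camera calls.

## Working session

There is one attempt and no reset: what is moved stays moved. The work goes in short steps, Python scripts to look and compute and a shell command to move; the robot and the scene stay as the last step left them, time stands still between calls to the robot, and variables do not carry over. Pictures are saved under pics/ and viewed, at most 13 in all, crops included, and the job is handed in when it is done.

```bash
mkdir -p pics
python3 - <<'E'
from workcell import ctrl
import cv2
for n in("scene","top"):
    im=ctrl.get_image(n);cv2.imwrite(f"pics/{n}0.png",im[:,:,::-1])
    print(n,ctrl.camera_params(n))
print(ctrl.camera_params("wrist"));print(ctrl.get_obs())
E
```

```text
scene {'vfov': 44.80018721810604, 'cx': 287.0005767736946, 'cy': 202.55161070085452, 'distortion': array([-0.17543248,  0.        ,  0.        ,  0.        ,  0.        ]), 'eye': array([ 53.08566226, 854.92687075, 825.25294168]), 'attitude': array([ 0.33262417, -1.16159069, -2.36469418])}
top {'vfov': 57.57775223303798, 'cx': 284.2270089088458, 'cy': 212.17262721495464, 'distortion': array([-0.09337655,  0.        ,  0.        ,  0.        ,  0.        ]), 'eye': array([ 392.23287289,   38.5682529 , 1095.89547488]), 'attitude': array([ 0.13201349, -0.14298829, -1.53942373])}
{'vfov': 61.79922842272172, 'cx': 276.73324246670484, 'cy': 210.23198677791123, 'distortion': array([0.03176833, 0.        , 0.        , 0.        , 0.        ]), 'tool_from_camera': array([[-2.35080460e-04,  9.70702318e-01,  2.40285153e-01,
         6.69333331e+01],
       [ 9.99999968e-01,  2.05758487e-04,  1.47117756e-04,
        -4.77873187e-01],
       [ 9.33668375e-05,  2.40285179e-01, -9.70702335e-01,
        -1.62159780e+02],
       [ 0.00000000e+00,  0.00000000e+00,  0.00000000e+00,
         1.00000000e+00]])}
{'t': 0.1, 'qpos': array([-1.21197016e+00,  4.23766256e-01,  1.63056811e+00, -2.95962014e-05,
        1.08859671e+00, -1.90125299e-02]), 'qvel': array([-0.00091509, -0.00237343, -0.0022427 , -0.00062904, -0.00012373,
        0.00074602]), 'joint_torque': array([-1.68276922e-03, -5.45615458e+01, -2.74324948e+01,  6.44665654e-02,
        1.88346236e-02, -1.01029457e-05]), 'ee_pos': array([ 230.41133624, -580.46345614,  221.99614692]), 'orientation': array([-3.08440126e+00, -5.89757781e-01,  3.95908751e-04]), 'ft_force': array([-0.51696777,  0.89056953,  0.24032267]), 'moment': array([ 0.02518   , -0.01116784, -0.01355889]), 'grasp_force': 0.0, 'width': 87.7793705873091}
```

View pics/top0.png

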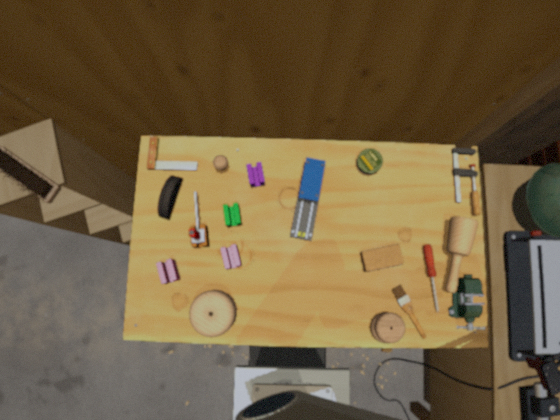

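View pics/scene0.png

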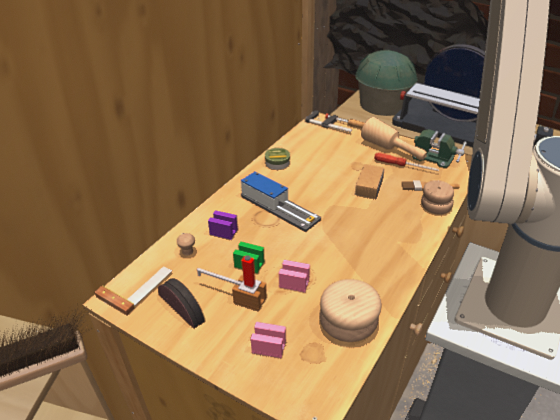

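The top view shows the rack with the pick at about (199,237), its bar running up to (196,194). The jig's blue cover is around (312,180) and its apron ends near (302,238). I'll enlarge that area.

Run:
```python
import cv2
im=cv2.imread("pics/top0.png")
a=cv2.resize(im[150:250,285:335],None,fx=6,fy=6,interpolation=cv2.INTER_CUBIC)
b=cv2.resize(im[180:260,180:225],None,fx=7.5,fy=7.5,interpolation=cv2.INTER_CUBIC)
import numpy as np
print(a.shape,b.shape)
cv2.imwrite("pics/c1.png",np.hstack([a,b[:600]]))
```

```text
(600, 300, 3) (600, 338, 3)
```

View pics/c1.png

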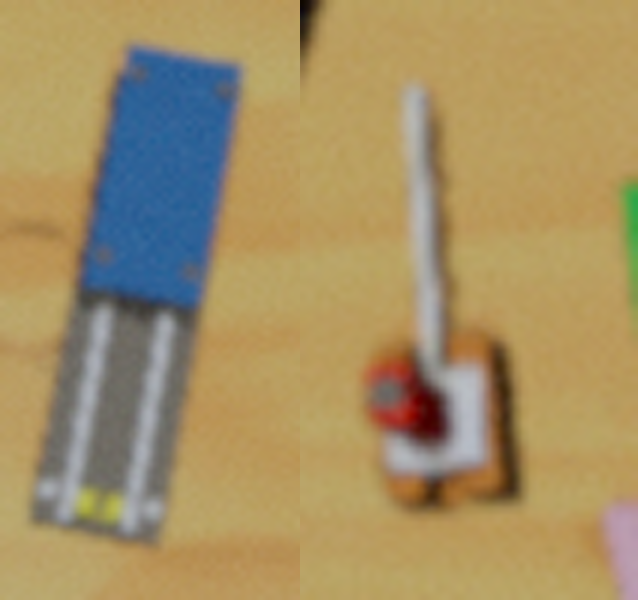

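```bash
cat > h.py <<'E'
from workcell import ctrl
import numpy as np, cv2
from scipy.spatial.transform import Rotation as R
def ray(name,uv,pose=None):
    p=ctrl.camera_params(name); f=210/np.tan(np.radians(p["vfov"]/2))
    K=np.array([[f,0,p["cx"]],[0,f,p["cy"]],[0,0,1]])
    n=cv2.undistortPoints(np.array(uv,float).reshape(-1,1,2),K,np.array(p["distortion"]))[:,0]
    d=np.c_[n[:,0],-n[:,1],-np.ones(len(n))]
    if name=="wrist":
        T=p["tool_from_camera"]; Rt=R.from_rotvec(pose[1]).as_matrix()
        return Rt@T[:3,3]+pose[0], d@(Rt@T[:3,:3]).T
    return p["eye"], d@R.from_rotvec(p["attitude"]).as_matrix().T
def px(name,uv,z,pose=None):
    e,d=ray(name,uv,pose); z=np.broadcast_to(z,len(d))
    return e+d*((z-e[2])/d[:,2])[:,None]
E
cat > m.py <<'E'
from h import *
np.set_printoptions(precision=1,suppress=True)
A=lambda l:[((x+.5)/6-.5+285,(y+.5)/6-.5+150) for x,y in l]
B=lambda l:[((x-300+.5)/7.5-.5+180,(y+.5)/7.5-.5+180) for x,y in l]
c=px("top",A([(130,45),(242,65),(197,305),(82,288)]),54);print("cover",c)
print(np.linalg.norm(c-np.roll(c,-1,0),axis=1))
ax=(c[0]-c[3])+(c[1]-c[2]);print("yaw",np.degrees(np.arctan2(ax[1],ax[0])), "mouth",(c[2]+c[3])/2)
print("apron end",px("top",A([(35,520),(158,542)]),6).mean(0))
print("stop top face edge",px("top",A([(77,488),(125,492),(75,515),(122,520)]),19))
g=px("top",B([(390,365),(485,365),(490,468),(388,472)]),50);print("guard",g,g.mean(0))
print("bar tip, handle",px("top",B([(413,87),(388,390)]),[46,124]))
print("rack",px("top",B([(363,348),(493,335),(505,495),(392,505)]),46))
E
python3 m.py
```

```text
cover [[738.5 -24.9  54. ]
 [730.2 -78.2  54. ]
 [613.2 -58.   54. ]
 [619.8  -4.3  54. ]]
[ 54.  118.8  54.  120.5]
yaw -9.821866204995482 mouth [616.5 -31.2  54. ]
apron end [511.8 -15.6   6. ]
stop top face edge [[530.6  -5.3  19. ]
 [529.3 -28.1  19. ]
 [517.7  -4.6  19. ]
 [515.9 -26.9  19. ]]
guard [[525.8 288.9  50. ]
 [526.8 253.6  50. ]
 [488.8 249.5  50. ]
 [486.2 287.1  50. ]] [506.9 269.8  50. ]
bar tip, handle [[632.  288.4  46. ]
 [507.7 271.3 124. ]]
rack [[532.3 300.4  46. ]
 [538.6 252.2  46. ]
 [479.4 244.2  46. ]
 [474.5 285.7  46. ]]
```

Sizes and lengths agree with the given ones: mouth at about (616,-31), jig yaw -9.8°, stop about 87 out, pick at about (507,270) with yaw 8°. I'll move over towards the pick.

```bash
cat >> h.py <<'E'
def to(pos,yaw):
    o=ctrl.get_obs(); M=R.from_rotvec(o["orientation"])
    T=R.from_euler("z",yaw,degrees=True)*R.from_rotvec([np.pi,0,0])
    s=M.inv().apply(np.array(pos)-o["ee_pos"])/150; w=(M.inv()*T).as_rotvec()/(np.pi/4)
    print("t%.2f"%o["t"],"pos",np.round(o["ee_pos"],1),"row",np.round(np.r_[s,w],4),"F",np.round(o["ft_force"],1),"w%.1f"%o["width"])
E
for i in 1 2 3 4; do python3 -m inch '[[0.2,-0.25,0,0,0,0,-1],[0.5,-0.6,0,0,0,0,-1],[0.83,-1,0,0,0,0,-1],[0.83,-1,0,0,0,0,-1]]' | tail -c 600; done
python3 -c "
from h import *
to([420,262,215],8)"
```

```text
t: 0.6
ee_pos: [291.1, -392.5, 222.3]
orientation: [-3.084, -0.593, 0.001]
ft_force: [-0.7, -1.4, 0.5]
width: 87.8
grasp_force: 0.0
t: 1.1
ee_pos: [351.8, -208.2, 222.7]
orientation: [-3.085, -0.594, -0.0]
ft_force: [-0.2, 0.2, 0.3]
width: 87.7
grasp_force: 0.0
t: 1.6
ee_pos: [413.0, -22.6, 222.9]
orientation: [3.085, 0.595, 0.001]
ft_force: [-0.2, -0.3, 0.4]
width: 87.8
grasp_force: 0.0
t: 2.1
ee_pos: [473.5, 163.1, 222.7]
orientation: [-3.085, -0.594, -0.002]
ft_force: [-0.3, -0.0, -0.2]
width: 88.0
grasp_force: 0.0
t2.10 pos [473.5 163.1 222.7] row [-8.660e-02 -7.447e-01  5.100e-02 -1.000e-04 -1.300e-03  3.067e-01] F [-0.3 -0.  -0.2] w88.0
```

```bash
python3 -m inch '[[-0.05,-0.4,0.03,0,0,0.15,-1],[-0.087,-0.745,0.051,0,0,0.307,-1],[-0.087,-0.745,0.051,0,0,0.307,-1],[-0.087,-0.745,0.051,0,0,0.307,-1]]' | head -2
python3 -c "
from h import *
to([507,270,52],8)
im=ctrl.get_image('wrist');cv2.imwrite('pics/w1.png',im[:,:,::-1])"
```

```text
t: 2.6
ee_pos: [419.1, 258.9, 215.0]
t2.60 pos [419.1 258.9 215. ] row [ 5.9070e-01  6.6000e-03  1.0864e+00  7.0000e-04  1.0000e-04 -2.1000e-03] F [ 0.1 -1.1  0.4] w87.7
```

View pics/w1.png

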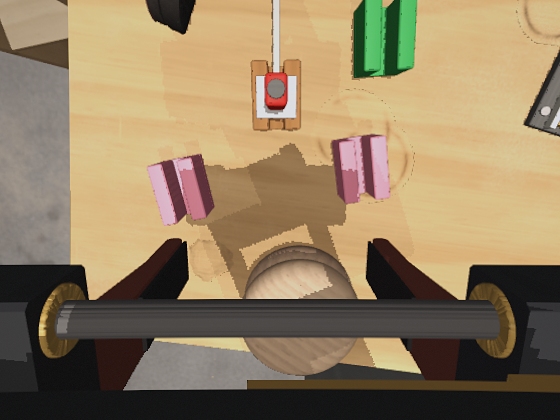

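The handle's top is centred at (276,89). The guard's front corners are at (257,118) and (298,118), and the rack's near at (253,129) and (300,129). The bar runs straight up to (276,0), so the yaw is aligned.

```bash
python3 -c "
from h import *
o=ctrl.get_obs();P=(o['ee_pos'],o['orientation'])
p=px('wrist',[(276,89),(257,118),(298,118),(253,129),(300,129),(251,61),(300,61),(276,70),(276,2)],[124,50,50,46,46,46,46,46,46],P)
print(p.round(1)); print('rack c',p[3:7].mean(0)); d=p[8]-p[7];print(np.degrees(np.arctan2(d[1],d[0])))
d=p[1]-p[2];u=np.array([d[1],-d[0],0])/np.hypot(*d[:2]);print('guard c',(p[1]+p[2])/2+18*u, np.linalg.norm(d))
"
```

```text
[[507.7 272.1 124. ]
 [487.5 286.7  50. ]
 [492.5 250.1  50. ]
 [477.3 289.4  46. ]
 [483.2 246.6  46. ]
 [534.4 297.9  46. ]
 [540.2 255.4  46. ]
 [530.2 275.3  46. ]
 [582.6 282.4  46. ]]
rack c [508.78737392 272.32973143  46.        ]
7.784767203212444
guard c [507.79935387 270.84622308  50.        ] 36.90185248543913
```

```bash
python3 -m inch '[[0.3,0,0.1,0,0,0,-1],[0.597,0,0.2,0,0,0,-1],[0.597,0,0.35,0,0,0,-1],[0.597,0,0.6,0,0,0,-1],[0.597,0,0.8,0,0,0,-1],[0.597,0,0.85,0,0,0,-1],[0.597,0,0.85,0,0,0,-1]]' | head -2
python3 -c "
from h import *
to([507.8,271.5,52],7.8)"
```

```text
t: 3.52
ee_pos: [508.1, 270.9, 87.7]
t3.52 pos [508.1 270.9  87.7] row [-1.500e-03 -4.300e-03  2.381e-01  2.000e-04  2.000e-04 -8.000e-04] F [-0.1  0.5  1.1] w87.6
```

```bash
python3 -m inch '[[-0.001,-0.004,0.12,0,0,0,-1],[-0.001,-0.004,0.2,0,0,0,-1],[-0.001,-0.004,0.238,0,0,0,-1],[-0.001,-0.004,0.238,0,0,0,-1],[-0.001,-0.004,0.238,0,0,0,1],[-0.001,-0.004,0.238,0,0,0,1],[-0.001,-0.004,0.238,0,0,0,1],[-0.001,-0.004,0.238,0,0,0,1],[-0.001,-0.004,0.238,0,0,0,1],[-0.001,-0.004,0.238,0,0,0,1]]'
python3 -m inch '[[0,0,0,0,0,0,1],[0,0,0,0,0,0,1],[0,0,0,0,0,0,1],[0,0,0,0,0,0,1]]'
python3 -c "
from h import *
to([507.8,271.5,52],7.8)"
```

```text
t: 4.78
ee_pos: [507.2, 272.3, 51.8]
orientation: [3.134, 0.214, -0.0]
ft_force: [0.5, -0.0, 0.7]
width: 31.1
grasp_force: 0.0
t: 5.28
ee_pos: [507.3, 272.3, 51.8]
orientation: [3.134, 0.214, -0.0]
ft_force: [0.1, -0.5, -0.2]
width: 16.2
grasp_force: 30.0
t5.28 pos [507.3 272.3  51.8] row [ 0.0029  0.0058 -0.0013  0.      0.      0.0007] F [ 0.1 -0.5 -0.2] w16.2
```

```bash
python3 -m inch '[[0,0,-0.03,0,0,0,1],[0,0,-0.15,0,0,0,1],[0,0,-0.4,0,0,0,1],[0,0,-0.7,0,0,0,1],[0,0,-0.87,0,0,0,1],[0,0,-0.87,0,0,0,1]]'
python3 -c "
from h import *
to([478,-7,180],-9.8)"
```

```text
t: 6.02
ee_pos: [508.7, 273.1, 185.5]
orientation: [-3.132, -0.214, -0.008]
ft_force: [0.1, -0.4, -0.7]
width: 15.7
grasp_force: 30.0
t6.03 pos [508.7 273.1 185.5] row [-0.4576  1.822   0.0306 -0.0035 -0.0065  0.3918] F [ 0.1 -0.4 -0.7] w15.7
```

```bash
python3 -m inch '[[-0.04,0.15,0,0,0,0,1],[-0.12,0.45,0,0,0,0,1],[-0.2,0.8,0.02,0,0,0,1],[-0.23,0.95,0.03,0,0,0,1],[-0.23,0.95,0.03,0,0,0,1]]' | head -2
python3 -m inch '[[-0.04,0.15,0,0,0,0.1,1],[-0.12,0.4,0,0,0,0.2,1],[-0.2,0.75,0,0,0,0.35,1],[-0.23,0.87,0,0,0,0.39,1],[-0.23,0.87,0,0,0,0.39,1],[-0.23,0.87,0,0,0,0.39,1]]' 
python3 -c "
from h import *
to([478,-7,180],-9.8)
im=ctrl.get_image('wrist');cv2.imwrite('pics/w2.png',im[:,:,::-1])"
```

```text
t: 6.65
ee_pos: [490.8, 124.0, 176.4]
t: 7.4
ee_pos: [476.0, -6.8, 177.5]
orientation: [-3.13, 0.265, 0.001]
ft_force: [0.1, -0.3, -1.9]
width: 15.8
grasp_force: 30.0
t7.40 pos [476.   -6.8 177.5] row [ 0.0134 -0.001  -0.0169 -0.0002  0.0009  0.0031] F [ 0.1 -0.3 -1.9] w15.8
```

View pics/w2.png

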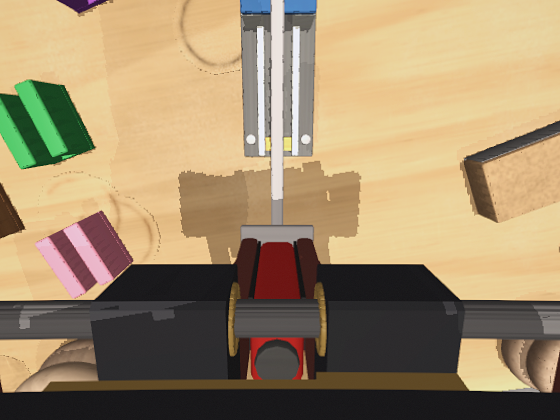

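The cover's edge is at row 12 (columns 241–317). The ribs are at columns 258–265 and 292–299, the stop covers rows 137–150, the apron ends at row 156, and the bar runs along column 277.

```bash
python3 -c "
from h import *
np.set_printoptions(precision=1,suppress=True)
o=ctrl.get_obs();P=(o['ee_pos'],o['orientation'])
p=px('wrist',[(258,152),(299,152),(258,30),(299.5,30),(241,12),(317,12),(266,137),(291,137),(245,156),(312,156),(277,195),(278,40)],[19,19,19,19,54,54,19,19,6,6,171.7,171.7],P)
print(p)
a=(p[0]+p[1])/2;b=(p[2]+p[3])/2;d=b-a;print('ribs mid',a,b,'yaw',np.degrees(np.arctan2(d[1],d[0])))
c=lambda i:(p[i]+p[i+1])/2
u=np.array([np.cos(np.radians(-9.8)),np.sin(np.radians(-9.8)),0]);v=np.array([-u[1],u[0],0])
for n,q in dict(mouth=c(4),stop=c(6),end=c(8),ribA=a,ribB=b,bar1=p[10],bar2=p[11],tcp=P[0]).items(): print(n,q, (q-[616,-31,0])@u,(q-[616,-31,0])@v)
"
```

```text
[[519.7   4.5  19. ]
 [513.5 -32.   19. ]
 [617.8 -13.6  19. ]
 [612.  -47.5  19. ]
 [623.2  -3.8  54. ]
 [613.9 -58.5  54. ]
 [531.5  -4.9  19. ]
 [527.8 -27.   19. ]
 [517.2  18.1   6. ]
 [506.6 -44.2   6. ]
 [508.3 -10.9 171.7]
 [576.3 -22.9 171.7]]
ribs mid [516.6 -13.8  19. ] [614.9 -30.5  19. ] yaw -9.6930759360991
mouth [618.5 -31.1  54. ] 2.5111366821718724 0.2927318362074529
stop [529.7 -16.   19. ] -87.63622389007524 0.12940342459498352
end [511.9 -13.    6. ] -105.64761551095546 -0.0024636867718126226
ribA [516.6 -13.8  19. ] -100.88524820996822 0.07811633995149374
ribB [614.9 -30.5  19. ] -1.1427708722180148 0.2642536696413669
bar1 [508.3 -10.9 171.7] -109.55838067275333 1.5164849240383553
bar2 [576.3 -22.9 171.7] -40.500311828620966 1.2738642434139842
tcp [476.1  -6.6 177.6] -142.03870761325123 0.19577733132523448
```

```bash
python3 -m inch '[[0,0.006,0.08,0,0,0,1],[0,0.006,0.25,0,0,0,1],[0,0.006,0.5,0,0,0,1],[0,0.006,0.7,0,0,0,1],[0,0.006,0.8,0,0,0,1],[0,0.006,0.84,0,0,0,1],[0,0.006,0.849,0,0,0,1],[0,0.006,0.849,0,0,0,1],[0,0.006,0.849,0,0,0,1]]'
python3 -c "
from h import *
u=np.array([np.cos(np.radians(-9.75)),np.sin(np.radians(-9.75)),0]);v=np.array([-u[1],u[0],0])
to(np.array([616.4,-31.1,50.3])-27*u-.7*v,-9.75)
im=ctrl.get_image('scene');cv2.imwrite('pics/s2.png',cv2.resize(im[150:260,200:340,::-1],None,fx=5,fy=5,interpolation=cv2.INTER_CUBIC))"
```

```text
t: 8.57
ee_pos: [476.5, -8.5, 51.2]
orientation: [-3.13, 0.266, -0.002]
ft_force: [0.1, 0.1, -1.6]
width: 16.3
grasp_force: 30.0
t8.57 pos [476.5  -8.5  51.2] row [ 7.645e-01 -4.300e-03  7.300e-03 -3.000e-04 -2.000e-03  6.000e-04] F [ 0.1  0.1 -1.6] w16.3
```

View pics/s2.png

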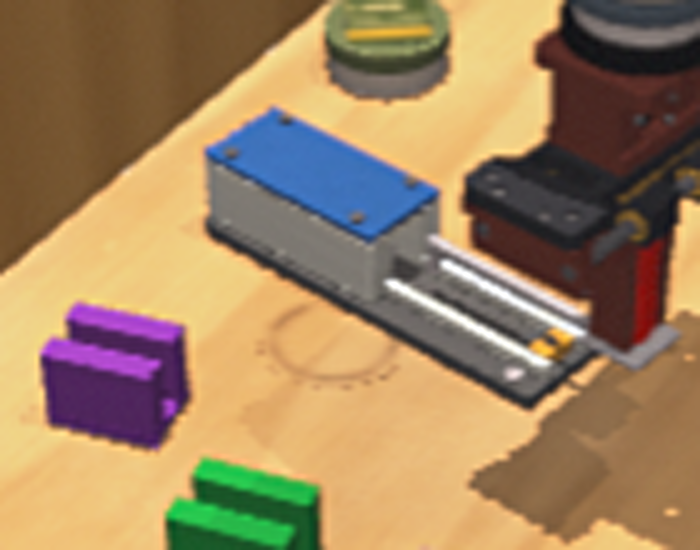

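The pick is lowered in front of the mouth, with the bar's far end at about crop (432,238). I'll check that the bar is level before inserting.

```bash
python3 -c "
from h import *
A=[((x+.5)/5-.5+200,(y+.5)/5-.5+150) for x,y in [(432,238),(585,315),(445,264),(585,332)]]
e,d=ray('scene',A)
u=np.array([np.cos(np.radians(-9.75)),np.sin(np.radians(-9.75)),0]);v=np.array([-u[1],u[0],0])
for i,y in [(0,0),(1,0),(2,-15),(3,-15)]:
  q=e+d[i]*((np.array([616.4,-31.1,0])+y*v-e)@v/(d[i]@v)); print(((q-[616.4,-31.1,0])@u).round(1),q[2].round(1))
"
```

```text
-18.9 44.1
-118.3 45.7
-14.5 16.4
-107.4 19.9
```

The bar is level within the error of the rib check. Inserting.

```bash
python3 -m inch '[[0.05,-0.004,0.004,0,0,0,1],[0.15,-0.004,0.005,0,0,0,1],[0.25,-0.004,0.005,0,0,0,1],[0.35,-0.004,0.005,0,0,0,1],[0.45,-0.004,0.005,0,0,0,1],[0.55,-0.004,0.005,0,0,0,1],[0.65,-0.004,0.005,0,0,0,1],[0.73,-0.004,0.005,0,0,0,1],[0.76,-0.004,0.005,0,0,0,1],[0.764,-0.004,0.005,0,0,0,1]]'
cat >> h.py <<'E'
u=np.array([np.cos(np.radians(-9.75)),np.sin(np.radians(-9.75)),0]);v=np.array([-u[1],u[0],0])
def jig(x,y,z):
    o=ctrl.get_obs(); q=o["ee_pos"]-[616.4,-31.1,0]; print("jig",np.round([q@u,q@v,q[2]],1),"Fjig",np.round([o["ft_force"]@u,o["ft_force"]@v],2))
    to(np.array([616.4,-31.1,z])+x*u+y*v,-9.75)
E
python3 -c "
from h import *
jig(-27,-.7,38.8)"
```

```text
t: 9.88
ee_pos: [588.9, -27.2, 49.6]
orientation: [-3.13, 0.266, 0.001]
ft_force: [-1.1, -0.2, -1.7]
width: 16.2
grasp_force: 30.0
jig [-27.8  -0.8  49.6] Fjig [-1.06 -0.37]
t9.88 pos [588.9 -27.2  49.6] row [ 0.0054 -0.0007  0.0717  0.      0.0007  0.0006] F [-1.1 -0.2 -1.7] w16.2
```

```bash
python3 -m inch '[[0,0,0.02,0,0,0,1],[0,0,0.04,0,0,0,1],[0,0,0.06,0,0,0,1],[0,0,0.07,0,0,0,1],[0,0,0.07,0,0,0,1],[0,0,0.07,0,0,0,1]]'
python3 -c "
from h import *
jig(-52,-.7,38.8)"
```

```text
t: 10.62
ee_pos: [589.1, -27.2, 39.3]
orientation: [-3.13, 0.266, -0.0]
ft_force: [0.1, -0.3, -1.5]
width: 15.9
grasp_force: 30.0
jig [-27.6  -0.7  39.3] Fjig [ 0.14 -0.32]
t10.62 pos [589.1 -27.2  39.3] row [-1.626e-01 -4.000e-04  3.300e-03 -1.000e-04 -2.000e-04  7.000e-04] F [ 0.1 -0.3 -1.5] w15.9
```

```bash
python3 -m inch '[[-0.02,0,0,0,0,0,1],[-0.05,0,0,0,0,0,1],[-0.09,0,0,0,0,0,1],[-0.13,0,0,0,0,0,1],[-0.17,0,0,0,0,0,1],[-0.21,0,0,0,0,0,1],[-0.25,0,0,0,0,0,1],[-0.29,0,0,0,0,0,1],[-0.33,0,0,0,0,0,1],[-0.36,0,0,0,0,0,1]]'
python3 -m inch '[[-0.03,0,0,0,0,0,1],[-0.07,0,0,0,0,0,1],[-0.11,0,0,0,0,0,1],[-0.15,0,0,0,0,0,1],[-0.19,0,0,0,0,0,1],[-0.23,0,0,0,0,0,1],[-0.27,0,0,0,0,0,1],[-0.3,0,0,0,0,0,1],[-0.32,0,0,0,0,0,1],[-0.32,0,0,0,0,0,1]]'
python3 -c "
from h import *
jig(-145,-.7,38.8)
im=ctrl.get_image('wrist');a=cv2.resize(im[0:250,180:380,::-1],None,fx=2.4,fy=2.4)
im=ctrl.get_image('top');b=cv2.resize(im[180:280,270:330,::-1],None,fx=5,fy=6);cv2.imwrite('pics/w3.png',np.hstack([a,b]))"
```

```text
t: 11.88
ee_pos: [535.4, -18.0, 39.2]
orientation: [-3.13, 0.266, -0.0]
ft_force: [0.2, -0.4, -2.5]
width: 15.5
grasp_force: 30.0
t: 13.12
ee_pos: [488.1, -9.9, 39.2]
orientation: [3.13, -0.266, -0.001]
ft_force: [-0.1, -0.8, -0.9]
width: 16.2
grasp_force: 30.0
jig [-130.    -0.8   39.2] Fjig [ 0.08 -0.83]
t13.12 pos [488.1  -9.9  39.2] row [-0.1    -0.0011  0.0027  0.0001  0.0006  0.0008] F [-0.1 -0.8 -0.9] w16.2
```

View pics/w3.png

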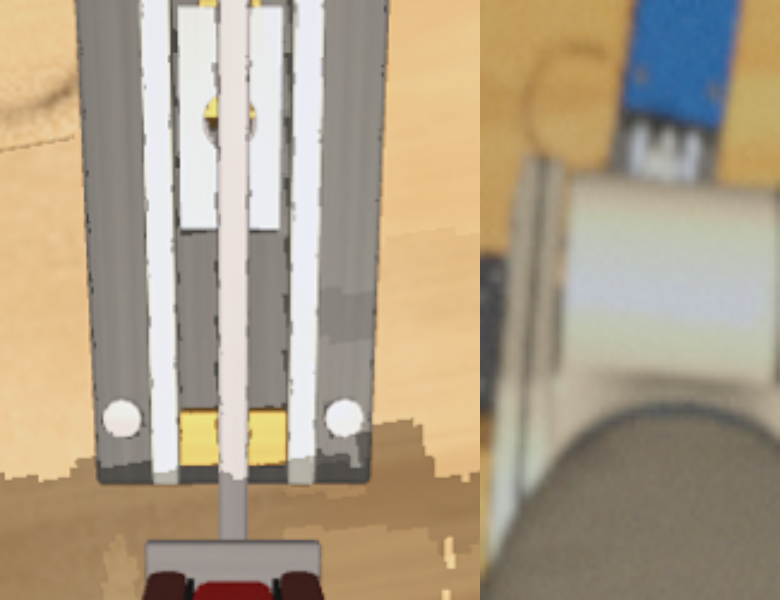

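The key is out on the apron, square. Its front edge is at crop row 230 and the stop's face at row 409. I'll work out the gap.

```bash
python3 -c "
from h import *
o=ctrl.get_obs();P=(o['ee_pos'],o['orientation'])
f=lambda r:(276.5,(r+.5)/2.4-.5)
p=px('wrist',[f(230),f(409),f(5)],[20,19,20],P); print((p-[616.4,-31.1,0])@u); jig(-160,-.7,38.8)"
```

```text
[-50.11300057 -86.87697149  -9.40261393]
jig [-129.7   -0.8   39.2] Fjig [-0.24  0.03]
t13.22 pos [488.5 -10.   39.2] row [-2.023e-01 -1.000e-03  2.700e-03 -0.000e+00  1.000e-04  7.000e-04] F [-0.2  0.1 -1.3] w15.7
```

```bash
python3 -m inch '[[-0.02,0,0,0,0,0,1],[-0.05,0,0,0,0,0,1],[-0.09,0,0,0,0,0,1],[-0.13,0,0,0,0,0,1],[-0.165,0,0,0,0,0,1],[-0.19,0,0,0,0,0,1],[-0.205,0,0,0,0,0,1],[-0.213,0,0,0,0,0,1],[-0.213,0,0,0,0,0,1]]'
python3 -c "
from h import *
jig(-160,-.7,38.8)"
```

```text
t: 14.35
ee_pos: [456.9, -4.6, 39.2]
orientation: [3.13, -0.266, -0.0]
ft_force: [-0.4, 0.5, -1.0]
width: 15.8
grasp_force: 30.0
jig [-161.7   -0.9   39.2] Fjig [-0.47  0.47]
t14.35 pos [456.9  -4.6  39.2] row [ 0.0114 -0.0011  0.0026  0.      0.0003  0.0007] F [-0.4  0.5 -1. ] w15.8
```

```bash
python3 -m inch '[[-0.004,0,0,0,0,0,1],[-0.008,0,0,0,0,0,1],[-0.012,0,0,0,0,0,1],[-0.016,0,0,0,0,0,1],[-0.016,0,0,0,0,0,1]]' | grep _
python3 -m inch '[[-0.002,0,0,0,0,0,1],[-0.004,0,0,0,0,0,1],[-0.004,0,0,0,0,0,1]]'| grep _
```

```text
ee_pos: [454.5, -4.1, 39.2]
ft_force: [-0.0, 0.7, -0.9]
grasp_force: 30.0
ee_pos: [454.0, -4.1, 39.2]
ft_force: [-0.1, -0.1, -0.6]
grasp_force: 30.0
```

```bash
python3 -m inch '[[-0.002,0,0,0,0,0,1],[-0.004,0,0,0,0,0,1],[-0.004,0,0,0,0,0,1]]'| grep _
```

```text
ee_pos: [453.4, -4.0, 39.2]
ft_force: [0.1, -0.5, -0.9]
grasp_force: 30.0
```

```bash
python3 -m inch '[[-0.002,0,0,0,0,0,1],[-0.004,0,0,0,0,0,1],[-0.004,0,0,0,0,0,1]]'| grep _
```

```text
ee_pos: [452.8, -3.8, 39.2]
ft_force: [-0.1, -0.4, -1.7]
grasp_force: 30.0
```

```bash
python3 -m inch '[[-0.002,0,0,0,0,0,1],[-0.003,0,0,0,0,0,1],[-0.003,0,0,0,0,0,1]]'| grep _
```

```text
ee_pos: [452.4, -3.8, 39.2]
ft_force: [0.5, 0.6, -0.4]
grasp_force: 30.0
```

```bash
python3 -m inch '[[-0.002,0,0,0,0,0,1],[-0.003,0,0,0,0,0,1],[-0.003,0,0,0,0,0,1]]'| grep _
```

```text
ee_pos: [451.9, -3.7, 39.2]
ft_force: [-0.4, 0.2, -1.9]
grasp_force: 30.0
```

```bash
python3 -m inch '[[-0.002,0,0,0,0,0,1],[-0.003,0,0,0,0,0,1],[-0.003,0,0,0,0,0,1]]'| grep _
```

```text
ee_pos: [451.4, -3.6, 39.2]
ft_force: [0.0, 0.2, -1.7]
grasp_force: 30.0
```

```bash
python3 -m inch '[[-0.002,0,0,0,0,0,1],[-0.003,0,0,0,0,0,1],[-0.003,0,0,0,0,0,1]]'| grep _
```

```text
ee_pos: [451.0, -3.5, 39.2]
ft_force: [0.8, -0.0, -2.1]
grasp_force: 30.0
```

```bash
python3 -m inch '[[-0.002,0,0,0,0,0,1],[-0.003,0,0,0,0,0,1],[-0.003,0,0,0,0,0,1]]'| grep _
python3 -c "
from h import *
im=ctrl.get_image('wrist');cv2.imwrite('pics/w4.png',cv2.resize(im[60:210,200:350,::-1],None,fx=4,fy=4))"
```

```text
ee_pos: [450.6, -3.5, 39.2]
ft_force: [-0.1, -0.8, -0.9]
grasp_force: 30.0
```

View pics/w4.png

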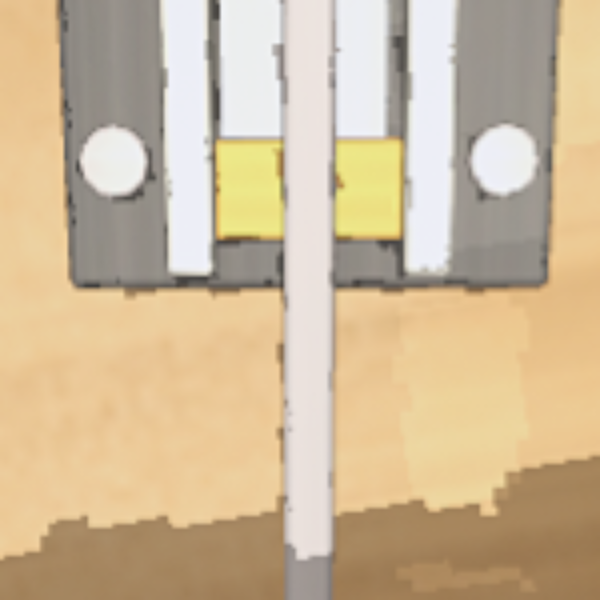

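The key's front edge (row 138) now meets the stop's edge with no visible gap, and the force is still about zero. I'll step on gently.

```bash
python3 -m inch '[[-0.002,0,0,0,0,0,1],[-0.003,0,0,0,0,0,1],[-0.003,0,0,0,0,0,1]]'| grep _
```

```text
ee_pos: [450.5, -3.4, 39.3]
ft_force: [1.3, 0.3, -1.1]
grasp_force: 30.0
```

```bash
python3 -m inch '[[-0.002,0,0,0,0,0,1],[-0.003,0,0,0,0,0,1],[-0.003,0,0,0,0,0,1]]'| grep _
```

```text
ee_pos: [450.4, -3.4, 39.4]
ft_force: [3.7, -1.0, -1.8]
grasp_force: 30.0
```

In contact, at about 5 N/mm. Rising to about 8–9 N.

```bash
python3 -m inch '[[-0.002,0,0,0,0,0,1],[-0.004,0,0,0,0,0,1],[-0.004,0,0,0,0,0,1]]'| grep _
```

```text
ee_pos: [450.3, -3.3, 39.5]
ft_force: [5.0, -1.4, -1.3]
grasp_force: 30.0
```

```bash
python3 -m inch '[[0,0,0,0,0,0,1]]'| grep _
```

```text
ee_pos: [450.4, -3.3, 39.5]
ft_force: [6.9, -0.3, -0.9]
grasp_force: 30.0
```

```bash
python3 -m inch '[[-0.002,0,0,0,0,0,1],[-0.004,0,0,0,0,0,1],[-0.004,0,0,0,0,0,1],[-0.004,0,0,0,0,0,1]]'| grep _;python3 -m inch '[[0,0,0,0,0,0,1]]'| grep ft
```

```text
ee_pos: [450.3, -3.3, 39.6]
ft_force: [6.6, -0.7, -2.2]
grasp_force: 30.0
ft_force: [7.0, -0.3, -2.4]
```

```bash
python3 -m inch '[[-0.002,0,0,0,0,0,1],[-0.003,0,0,0,0,0,1],[-0.003,0,0,0,0,0,1],[-0.003,0,0,0,0,0,1],[-0.003,0,0,0,0,0,1]]'| grep ft;python3 -m inch '[[0,0,0,0,0,0,1]]'| grep ft;python3 -m inch '[[0,0,0,0,0,0,1]]'| grep _
```

```text
ft_force: [6.1, -1.9, -1.5]
ft_force: [7.2, -0.6, -1.3]
ee_pos: [450.2, -3.2, 39.7]
ft_force: [7.8, -1.1, -1.1]
grasp_force: 30.0
```

```bash
python3 -m inch '[[-0.002,0,0,0,0,0,1],[-0.002,0,0,0,0,0,1],[-0.002,0,0,0,0,0,1],[-0.002,0,0,0,0,0,1]]'| grep ft; for i in 1 2 3; do python3 -m inch '[[0,0,0,0,0,0,1],[0,0,0,0,0,0,1]]'| grep ft; done
python3 -c "
from h import *
jig(-160,-.7,39)
im=ctrl.get_image('scene');cv2.imwrite('pics/s5.png',cv2.resize(im[150:260,220:340,::-1],None,fx=5,fy=5,interpolation=cv2.INTER_CUBIC))"
```

```text
ft_force: [7.0, -1.7, -2.3]
ft_force: [7.5, -2.0, -1.8]
ft_force: [8.0, -1.0, -2.1]
ft_force: [7.0, -1.3, -1.9]
jig [-168.5   -0.6   39.8] Fjig [ 7.14 -0.12]
t22.02 pos [450.2  -3.2  39.8] row [ 0.0567  0.0006  0.0054 -0.0007 -0.006   0.0005] F [ 7.  -1.3 -1.9] w15.9
```

View pics/s5.png

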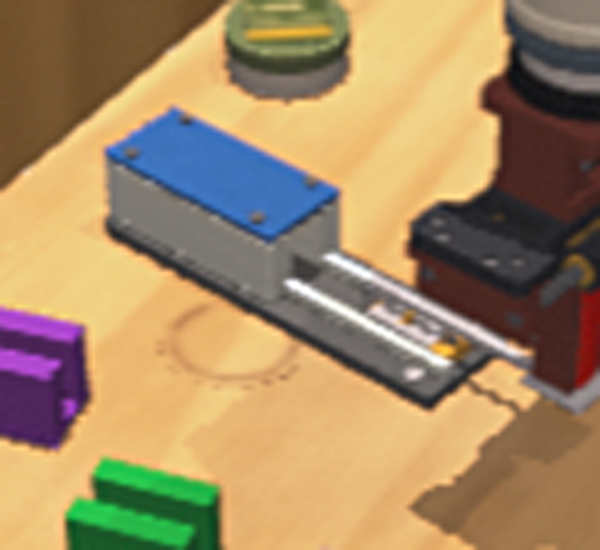

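Seated: the pull held at about 7–8 N for over a second. Easing off, unhooking forwards and lifting.

```bash
python3 -m inch '[[0.005,0,0,0,0,0,1],[0.015,0,0,0,0,0,1],[0.03,0,0,0,0,0,1],[0.045,0,0,0,0,0,1],[0.05,0,0,0,0,0,1],[0.05,0,0,0,0,0,1]]'| grep _
python3 -m inch '[[0,0,-0.03,0,0,0,1],[0,0,-0.08,0,0,0,1],[0,0,-0.14,0,0,0,1],[0,0,-0.3,0,0,0,1],[0,0,-0.6,0,0,0,1],[0,0,-0.85,0,0,0,1],[0,0,-0.93,0,0,0,1],[0,0,-0.93,0,0,0,1],[0,0,-0.93,0,0,0,1]]'| grep _
python3 -c "
from h import *
to([507.3,272.3,180],7.8)
im=ctrl.get_image('wrist');a=cv2.resize(im[0:250,180:380,::-1],None,fx=2,fy=2)
im=ctrl.get_image('scene');b=cv2.resize(im[120:220,240:340,::-1],None,fx=4,fy=5,interpolation=cv2.INTER_CUBIC);cv2.imwrite('pics/w6.png',np.hstack([a,b]))"
```

```text
ee_pos: [454.8, -4.3, 39.1]
ft_force: [0.4, -0.8, -1.2]
grasp_force: 30.0
ee_pos: [454.2, -4.2, 177.5]
ft_force: [-0.3, 0.9, -1.2]
grasp_force: 30.0
t23.95 pos [454.2  -4.2 177.5] row [ 3.7500e-02 -1.8769e+00 -1.7400e-02 -1.0000e-04  3.0000e-03 -3.8940e-01] F [-0.3  0.9 -1.2] w15.9
```

View pics/w6.png

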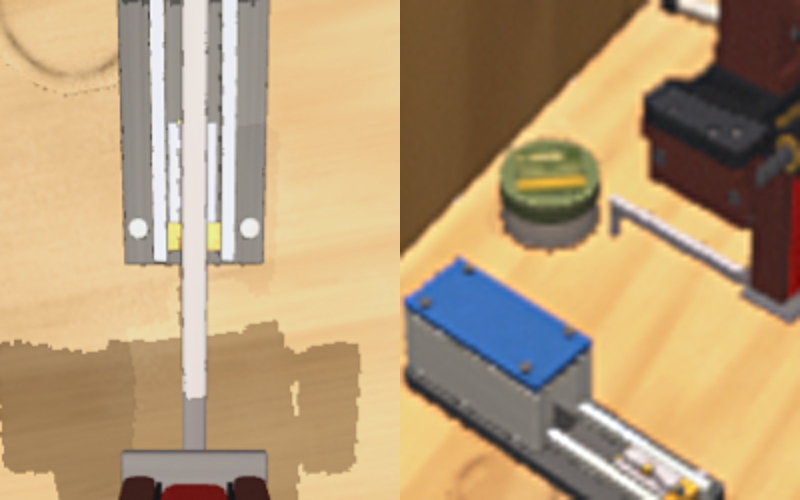

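The key lies against the stop, with its front at the brass (row ~222), and the pick came free. I'll check the bar's tilt from the scene half: bar top at (613,200) and (745,272).

```bash
python3 -c "
from h import *
A=[((x-400+.5)/4-.5+240,(y+.5)/5-.5+120) for x,y in [(613,200),(745,272)]]
e,d=ray('scene',A)
for i in (0,1):
  q=e+d[i]*((np.array([616.4,-31.1,0])-e)@v/(d[i]@v)); print(((q-[616.4,-31.1,0])@u).round(1),q[2].round(1))
"
python3 -m inch '[[0.004,-0.15,0,0,0,0,1],[0.01,-0.4,0,0,0,-0.1,1],[0.02,-0.7,0,0,0,-0.25,1],[0.02,-0.93,0,0,0,-0.38,1],[0.02,-0.94,0,0,0,-0.389,1],[0.02,-0.94,0,0,0,-0.389,1],[0.02,-0.94,0,0,0,-0.389,1]]'|grep ee
python3 -c "
from h import *
to([507.3,272.3,180],7.8)"
```

```text
-41.8 167.4
-140.6 169.9
ee_pos: [481.5, 133.2, 178.3]
t24.93 pos [481.5 133.2 178.3] row [ 2.946e-01 -8.958e-01 -1.200e-02  3.000e-04  1.500e-03 -2.500e-03] F [-1.2  0.  -1.7] w15.6
```

```bash
python3 -m inch '[[0.04,-0.12,0,0,0,0,1],[0.12,-0.4,0,0,0,0,1],[0.22,-0.7,0,0,0,0,1],[0.28,-0.86,0,0,0,0,1],[0.295,-0.896,-0.01,0,0.001,-0.002,1],[0.295,-0.896,-0.01,0,0.001,-0.002,1],[0.295,-0.896,-0.01,0,0.001,-0.002,1],[0.295,-0.896,-0.01,0,0.001,-0.002,1]]'|grep ee
python3 -c "
from h import *
to([507.3,272.3,52],7.8)
im=ctrl.get_image('wrist');a=cv2.resize(im[0:250,180:380,::-1],None,fx=2,fy=2)
cv2.imwrite('pics/w7.png',a)"
```

```text
ee_pos: [507.5, 272.3, 180.3]
t25.93 pos [507.5 272.3 180.3] row [-1.900e-03 -0.000e+00  8.552e-01  2.000e-04 -7.000e-04  2.000e-04] F [-0.4  0.7 -1.2] w15.9
```

View pics/w7.png

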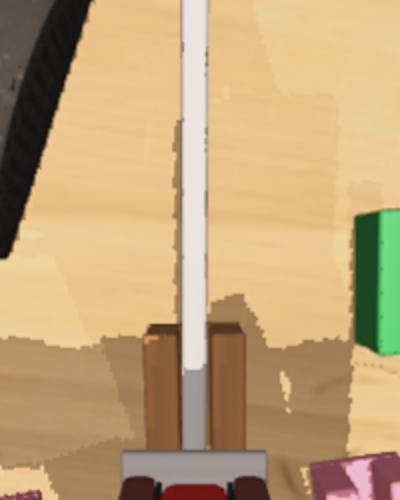

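The bar is centred over the rack's slot (bar at columns 182–208, slot about 181–210). Lowering.

```bash
python3 -m inch '[[0,0,0.08,0,0,0,1],[0,0,0.3,0,0,0,1],[0,0,0.55,0,0,0,1],[0,0,0.7,0,0,0,1],[0,0,0.76,0,0,0,1],[0,0,0.78,0,0,0,1],[0,0,0.79,0,0,0,1],[0,0,0.80,0,0,0,1],[0,0,0.81,0,0,0,1],[0,0,0.82,0,0,0,1]]'|grep _
python3 -c "
from h import *
to([507.3,272.3,52],7.8)"
```

```text
ee_pos: [507.9, 273.5, 57.5]
ft_force: [0.8, -0.4, -0.9]
grasp_force: 30.0
t27.23 pos [507.9 273.5  57.5] row [-0.0048  0.0072  0.0364 -0.0002 -0.0017  0.0018] F [ 0.8 -0.4 -0.9] w16.0
```

```bash
python3 -m inch '[[-0.004,0.006,0.008,0,0,0,1],[-0.004,0.006,0.016,0,0,0,1],[-0.004,0.006,0.024,0,0,0,1],[-0.004,0.006,0.03,0,0,0,1],[-0.004,0.006,0.036,0,0,0,1],[-0.004,0.006,0.036,0,0,0,1],[-0.004,0.006,0.036,0,0,0,1]]'|grep _
python3 -c "
from h import *
to([507.3,272.3,52],7.8)"
```

```text
ee_pos: [507.2, 272.4, 51.8]
ft_force: [0.0, -0.1, -0.8]
grasp_force: 30.0
t28.10 pos [507.2 272.4  51.8] row [ 0.0003  0.0009 -0.0011 -0.     -0.0011  0.0017] F [ 0.  -0.1 -0.8] w16.0
```

```bash
python3 -m inch '[[0,0,0.001,0,0,0,1],[0,0,0.001,0,0,0,0],[0,0,0.001,0,0,0,-1],[0,0,0.001,0,0,0,-1],[0,0,0.001,0,0,0,-1],[0,0,0.001,0,0,0,-1],[0,0,0.001,0,0,0,-1],[0,0,0.001,0,0,0,-1],[0,0,0.001,0,0,0,-1]]'|grep -E "_|wi"
python3 -m inch '[[0,0,-0.05,0,0,0,-1],[0,0,-0.2,0,0,0,-1],[0,0,-0.5,0,0,0,-1],[0,0,-0.8,0,0,0,-1],[0,0,-1,0,0,0,-1],[-0.3,0,-1,0,0,0,-1],[-0.6,0,-1,0,0,0,-1],[-0.6,0,-1,0,0,0,-1],[-0.6,0,-1,0,0,0,-1],[-0.6,0,-1,0,0,0,-1]]'|grep -E "_|wi"
python3 -c "
from h import *
im=ctrl.get_image('wrist');a=im[:250,180:380,::-1]
b=ctrl.get_image('scene')[:,:,::-1]; A=lambda i:cv2.resize(i,(400,300))
cv2.imwrite('pics/w8.png',np.vstack([np.hstack([A(b[150:270,200:360]),A(b[220:340,160:320])]),np.hstack([A(im[0:225,130:430,::-1]),A(ctrl.get_image('top')[140:290,180:380,::-1])])]))"
```

```text
ee_pos: [507.2, 272.4, 51.7]
ft_force: [0.1, -0.1, -0.0]
width: 87.2
grasp_force: 0.0
ee_pos: [419.2, 260.4, 201.9]
ft_force: [0.0, 0.3, -1.0]
width: 87.5
grasp_force: 0.0
```

View pics/w8.png

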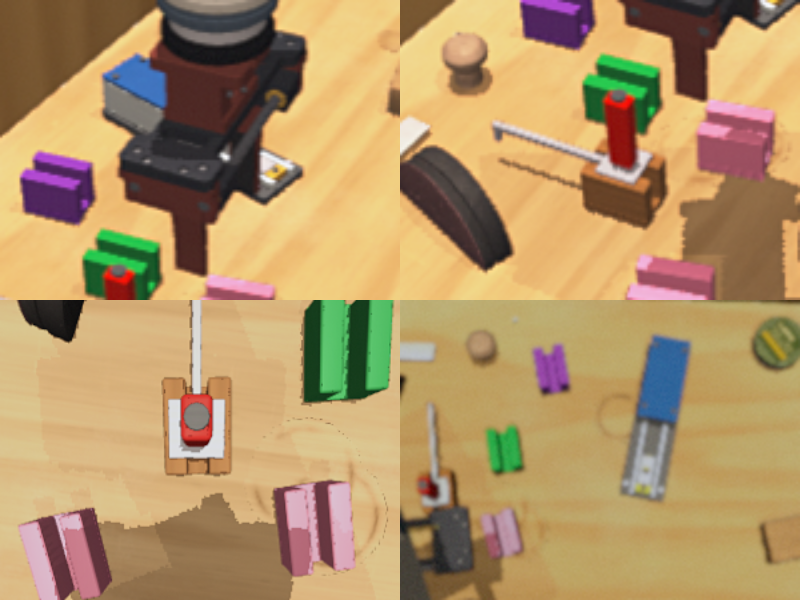

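The pick stands upright and centred in the rack (handle at (197,415) in the lower-left panel). The key lies against the stop (lower right, (643,488)), and the bystanders look undisturbed.

```bash
python3 -c "
from workcell import ctrl
print(ctrl.close_job())"
```

```text
the job is handed in; nothing more can be done
None
```

The job is handed in: the key is seated against the brass stop after a steady pull of about 7 N (a little under the 9 N asked for) for over a second, and the pick is back upright in its rack; no verdict was returned.

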